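Lever open the biscuit tin

ROBOT

A 6-joint arm with a two-finger parallel gripper is mounted at the origin on the work surface. World frame = base frame: x ahead of the robot, y to its left, z up, the work surface at z = 0. Lengths are in m, angles in degrees, forces in N, time in s.
With the tool pointing down it reaches from about 0.35 to 0.875 m from the base axis. Payload 4.2 kg.
Tool frame: the origin (TCP) lies on the centre line of the jaws, within the pads' length; the fingertips stand r.tip_extent ahead of it and the grasp point (between the pads) lies 11 mm behind it (r.tip_extent is the distance from the TCP to the fingertips, in m); z points along the fingers, y is the line along which they close (so a half turn about z gives the same grasp; the last joint's range is limited). The gripper opens to 87 mm and grips with 3 to 60 N. Pads are 19 mm wide; open, the fingers measure 117 mm over their backs; the gripper's body (75 mm by 190 mm) begins 51 mm behind the grasp point.
Start: joints at [-56.517, 22.042, 0.453, 0, -68.411, -14.817], TCP at [0.2, -0.592, 0.231] pointing down, gripper open.
Joint ranges: [-179.83, 179.83], [-69.29, 118.12], [-61.27, 80.66], [-181.25, 117.63], [-171.15, -9.14], [-177.46, 177.46]. Speed limits (degrees/s): [159.86, 159.86, 180, 180, 180, 180].

INTERFACE

Orientations are given as a 3x3 rotation matrix whose columns are the frame's x, y, z axes.
In Python, from station import r gives the robot as it stands.
- The arm moves only by the shell command python3 -m jog 'ROWS'. ROWS is text: rows parted by semicolons, each of 5 numbers parted by spaces: the opening, from 0 (shut) to 1 (fully open), then the shift along the world's x, y, z in mm, then the turn about the world's z in degrees. In form: hand dx dy dz roll; .... A call has 1 to 5 rows; each row shifts and turns the commanded pose from where the row before left it; what a row does not reach is not made up. A row lasts 1/8 s, in which the tool goes at most 62.5 mm and 10.7 degrees, less where a joint would pass 70% of its speed; a pose out of reach is approached as far as the arm can. A call is refused whole if a number of a shift passes 62.5 or a number of a turn 10.7, either way. A call with a gripper value outside its range is refused whole. The fingers move at their own pace and stop on an object; the grip force is fixed at half the most. Time passes only in rows, so rows that do not move let the fingers close. It gives the time, the measured TCP pose, the force, the opening and the grip force at its end, in the units of the state.
- r.sense(): the state, without advancing time (a new reading comes with each control period).
- r.capture(name): name is "scene" or "top" or "wrist"; returns a dict with "pixels" (480x640x3 uint8, red, green, blue), "fovy" (degrees; the focal length in pixels is half the picture's height over the tangent of half this angle, whatever the lens; pixels are square), "cx", "cy" (the principal point, pixels), "origin" and "orientation" of the camera in the world; the wrist camera has in their place "T_tool_cam" (4x4, takes a point from camera to tool coordinates, whose origin is the TCP and whose axes are the flange's). Camera axes: x right, y down, z forward; pixel columns grow to the right and rows downward; lengths in m; the calibration is good to about 2 mm. A picture is of the moment at which its call begins: read the wrist's pose just before it. There is no depth.
- r.finish_job(): hands the job in; it is judged then, once.
The state is a dict: "time_s": time; "joints": joint angles; "joint_velocities": joint speeds; "effort": joint torques, N m; "tcp_pos": TCP position; "ee_rot": TCP orientation; "wrist_force": force on the tool from outside, world axes, zero at the start; "moment": the same for the moment, N m; "gripper_width": opening from 0.0 (shut) to 1.0 (fully open); "gripper_force": force on a finger pad.
Only numpy, scipy, OpenCV 4.12 (cv2) and the standard library are available. Lean on these libraries where they do the work, as an engineer would, in place of code of your own. Each camera call takes 0.05 s, during which the arm holds its last target. There are 200 camera calls.

TASK

The hinged red lid of the biscuit tin is stiff: take the palette knife from its wooden board, slip its blade into the slot under the lid's front lip and lever the lid up with the blade, keeping fingers off the lid until it is well ajar. Then swing the lid fully open, past upright, so that it stays open, and lay the knife flat back on its board. Do not press on the tin or lid with more than 30 N, and leave the jam jar, bowl and stack of wafers where they are.

Things in the scene. Friction and masses are not known exactly. Their poses are not given: they have to be found in the camera images.
- tin: Green biscuit tin with white band, screwed down; 150 mm deep (x), 190 wide (y), 85 high without lid. Origin: centre of its underside; x points from front (slot side) to hinge side, z up. The front wall is at x = -75 mm.
- lid: Red lid with yellow panel and steel front lip, 177 mm from lip to hinge, 190 wide, 6 thick, 0.2 kg. Origin: middle of the hinge line, level with its underside; x points from lip (x = -177 mm) to hinge (0), z out of its outer face. Stiff hinge: it stays at any angle it is left; moving it takes about 3 N at the lip.
- lid_hinge (a joint): Opening angle of the lid: 0 shut (level), 1.57 upright, 1.85 end stop.
- lid_lip (a point): Middle of the lid's front lip, on the lower edge of its underside; with the lid shut it is at x = -99 mm, z = 85 mm in the tin's frame.
- slot_mouth (a point): Middle of the mouth of the prying slot, fixed on the tin at x = -97 mm, z = 78 mm of its frame. A fixed steel ledge, 190 mm wide, slopes down and out from the front wall below the lid's lip; between it and the shut lid's underside (z = 85 mm) the slot is 14 mm high at the mouth, 6 mm at the front wall 22 mm further in.
- tin_hinge (a point): Middle of the hinge line, fixed on the tin at x = 78 mm, z = 85 mm of its frame; the hinge line runs along the tin's y.
- knife: Palette knife lying flat, 0.13 kg: black handle 24 mm wide, 22 high (x = -70 to 35 mm), round-ended steel blade 36 wide, 3 thick (x = 35 to 140 mm), flush with the handle's underside. Origin: on its underside, 35 mm behind the handle's front end, a good place to grip across the handle; x points to the blade's tip, z up.
- knife_tip (a point): Tip of the blade, at mid thickness (x = 140 mm, z = 1.5 mm in the knife's frame).
- board: Wooden board fixed on the table, 290 mm (x) by 140 mm (y), 18 mm thick; origin: centre of its underside. The knife lies on it at the start, roughly along its x.
- jam_jar: Amber jam jar with yellow cap, 72 mm across, 100 mm high; bystander. Origin: centre of its underside.
- bowl: White bowl, 110 mm across, 45 mm high; bystander. Origin: centre of its underside.
- wafers: Stack of round brown wafers, 120 mm across, 54 mm high; bystander. Origin: centre of its underside.

How it is judged (in metres and radians):
On the way, in this order (a step that is already met when the one before it is completed fails the run):
1. the knife, touching the lid, has levered it up beyond 0.25 rad (about 14 degrees) with no finger on the lid, kept so for 0.1 s (value of joint lid_hinge above 0.25 rad and contact force between knife and lid above 0.3 N and contact force between the fingers and lid below 0.5 N), for 0.1 s.
2. the lid has been swung past upright, beyond 1.57 rad (value of joint lid_hinge above 1.57 rad), for 0.1 s.
At the end, for the whole second after the job is handed in: The lid stands open at more than 1.5 rad (first swung beyond 1.57 rad) and is at rest; the released knife lies still and flat (within 0.08 rad, underside down, not upside down) on its board, its origin (grip point) within 90 mm of the board's centre lengthwise and 55 mm crosswise, at any heading (value of joint lid_hinge above 1.5 rad and velocity of joint lid_hinge between -0.05 and 0.05 rad/s and x of knife in the frame of board between -0.09 and 0.09 m and y of knife in the frame of board between -0.055 and 0.055 m and z of knife in the frame of board between 0.013 and 0.023 m and angle between knife's own z axis and vertical below 0.08 rad and linear speed of knife below 0.02 m/s); the robot touches nothing.
It fails at once if fingers or arm touch the lid before it is 0.25 rad open (value of joint lid_hinge below 0.25 rad and contact force between any of the fingers, the arm and lid above 0.5 N).
It fails at once if the knife, fingers or arm press on the tin or its lid with more than 30 N (contact force between any of knife, the fingers, the arm and tin above 30 N).
It fails at once if the jam jar is moved more than 30 mm or tipped more than 0.3 rad (distance of jam_jar from where it was at the start of the episode above 0.03 m or angle between jam_jar's own z axis and vertical above 0.3 rad).
It fails at once if the bowl is moved more than 30 mm or tipped more than 0.3 rad (distance of bowl from where it was at the start of the episode above 0.03 m or angle between bowl's own z axis and vertical above 0.3 rad).
It fails at once if the stack of wafers is moved more than 30 mm or tipped more than 0.3 rad (distance of wafers from where it was at the start of the episode above 0.03 m or angle between wafers's own z axis and vertical above 0.3 rad).
It also fails if it takes over 61 s, if anything falls off the work surface, if the arm or the gripper's body presses on something with over 40 N, if the wrist force passes 120 N, or if a joint passes its speed limit or range.

## Working session

There is one attempt and no reset: what is moved stays moved. The work goes in short steps, Python scripts to look and compute and a shell command to move; the robot and the scene stay as the last step left them, time stands still between calls to the robot, and variables do not carry over. Pictures are saved under pics/ and viewed, at most 10 in all, crops included, and the job is handed in when it is done.

```bash
ls; mkdir -p pics
python3 - <<'E'
from station import r
import cv2,numpy as np
print(r.tip_extent); s=r.sense(); print(s)
for n in("scene","top"):
    c=r.capture(n); cv2.imwrite(f"pics/{n}0.png",c["pixels"][:,:,::-1]); np.save(f"pics/{n}0.npy",c,allow_pickle=True)
    print(n,c["fovy"],c["cx"],c["cy"],c["origin"],c["orientation"])
E
```

```text
pics
0.008
{'time_s': 0.0, 'joints': array([-5.65170188e+01,  2.20910661e+01,  3.79706694e-01, -2.88715418e-02,
       -6.84134153e+01, -1.48160952e+01]), 'joint_velocities': array([-0.00964317,  0.00488386,  0.0137417 , -0.08549239, -0.04071343,
        0.05412765]), 'effort': array([-3.86270676e-04, -3.90668428e+01,  1.87407607e+01,  4.22014028e+00,
        1.10339888e-02, -1.78885189e-04]), 'tcp_pos': array([ 0.19985993, -0.59155266,  0.22945621]), 'ee_rot': array([[-9.47454859e-01, -3.19888471e-01, -8.10602201e-04],
       [-3.19889481e-01,  9.47452593e-01,  2.07479755e-03],
       [ 1.04303343e-04,  2.22508013e-03, -9.99997519e-01]]), 'wrist_force': array([-0.74926445, -0.02642828, -0.33844252]), 'moment': array([0.02588618, 0.04401285, 0.08790138]), 'gripper_force': 0.0, 'gripper_width': 0.9995712195335982}
scene 57.97987300152672 324.6127462900015 240.0604866872514 [ 1.05091578 -0.3194018   0.96076797] [[ 0.55933265  0.69063328 -0.45844592]
 [ 0.82881863 -0.47552852  0.29484284]
 [-0.01437583 -0.54488374 -0.83838836]]
top 50.50153300848703 311.04406576767127 248.49821703772784 [ 0.41230033 -0.03500444  1.19738718] [[ 0.02687588 -0.99189619  0.12417584]
 [-0.99943118 -0.02413068  0.02355905]
 [-0.02037169 -0.12473838 -0.99198051]]
```

View pics/top0.png

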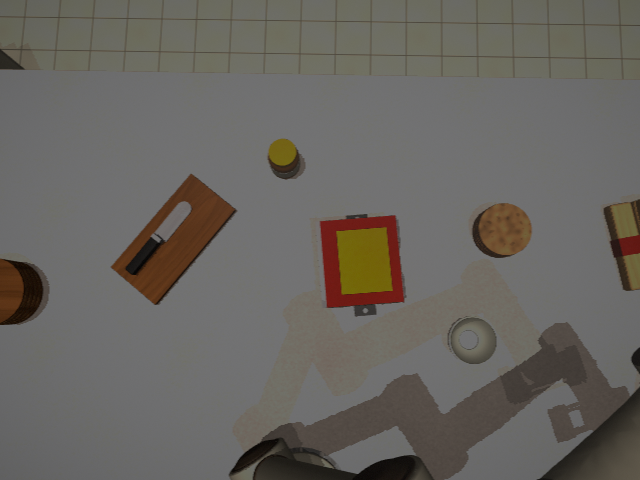

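View pics/scene0.png

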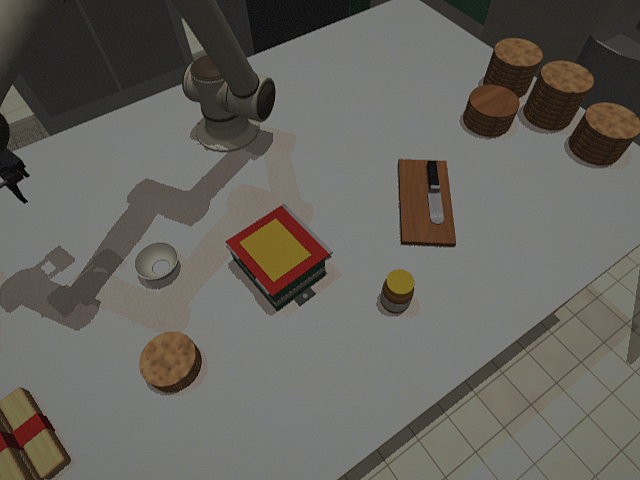

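Run:
```python
import cv2,numpy as np
a=cv2.imread("pics/top0.png")[195:325,290:430]; b=cv2.imread("pics/scene0.png")[195:310,215:345]
f=lambda i:cv2.convertScaleAbs(cv2.resize(i,(400,400),interpolation=cv2.INTER_CUBIC),alpha=1.8)
cv2.imwrite("pics/crop.png",np.hstack([f(a),f(b)]))
```

```text
(no output)
```

View pics/crop.png

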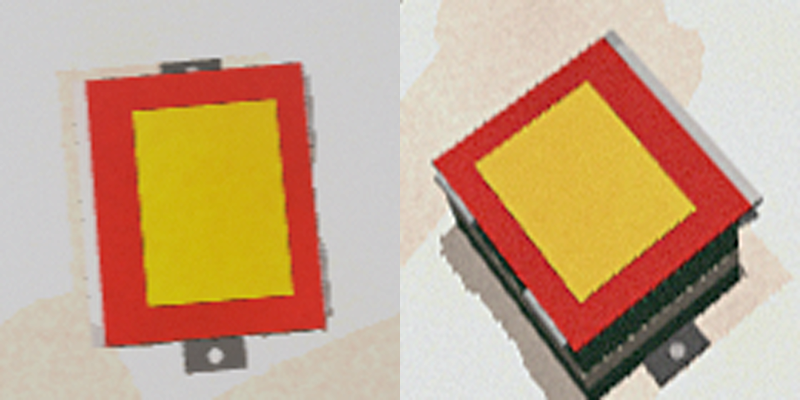

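The top crop shows the steel lip along the left (+y) edge, at about column 317 of the top picture, and the hinge knuckles on the right (-y). The knife, at about (130,268) to (187,206) in the top picture, already points toward +x and -y. I'll triangulate it next.

```bash
cat > h.py <<'E'
import numpy as np,cv2
def load(n): return np.load(n,allow_pickle=True).item()
def cam(c,T=None):
    f=240/np.tan(np.radians(c["fovy"])/2)
    if "origin" in c: o,R=np.array(c["origin"]),np.array(c["orientation"])
    else: M=T@np.array(c["T_tool_cam"]); o,R=M[:3,3],M[:3,:3]
    return f,c["cx"],c["cy"],o,R
def ray(k,p):
    f,cx,cy,o,R=k; d=R@np.array([(p[0]-cx)/f,(p[1]-cy)/f,1]); return o,d/np.linalg.norm(d)
def plane(k,p,z): o,d=ray(k,p); return o+d*(z-o[2])/d[2]
def tri(k1,p1,k2,p2):
    A=np.zeros((3,3));b=np.zeros(3);L=[ray(k1,p1),ray(k2,p2)]
    for o,d in L: P=np.eye(3)-np.outer(d,d);A+=P;b+=P@o
    x=np.linalg.solve(A,b); return x,max(np.linalg.norm((np.eye(3)-np.outer(d,d))@(x-o)) for o,d in L)
def proj(k,X): f,cx,cy,o,R=k; q=R.T@(np.array(X)-o); return np.array([cx+f*q[0]/q[2],cy+f*q[1]/q[2]])
def hsv(c): return cv2.cvtColor(c["pixels"],cv2.COLOR_RGB2HSV)
def blob(m,near=None,box=None):
    m=m.astype(np.uint8)
    if box: b=np.zeros_like(m); x0,y0,x1,y1=box; b[y0:y1,x0:x1]=1; m=m*b
    cs,_=cv2.findContours(m,cv2.RETR_EXTERNAL,cv2.CHAIN_APPROX_NONE); return max(cs,key=cv2.contourArea)
def quad(c):
    h=cv2.convexHull(c); 
    for e in np.arange(.01,.12,.005):
        q=cv2.approxPolyDP(h,e*cv2.arcLength(h,True),True)
        if len(q)<=4: return q[:,0].astype(float)
E
python3 - <<'E'
from h import *
T,S=load("pics/top0.npy"),load("pics/scene0.npy"); kt,ks=cam(T),cam(S)
def red(h): return ((h[...,0]<6)|(h[...,0]>174))&(h[...,1]>180)&(h[...,2]>60)
def wood(h): return (h[...,0]>5)&(h[...,0]<17)&(h[...,1]>110)&(h[...,2]>40)
ht,hs=hsv(T),hsv(S)
for nm,m,bt,bs,z in (("lid",red,(300,200,420,320),(215,195,345,310),.091),("board",wood,(100,165,245,310),(390,150,465,255),.018)):
    qt=quad(blob(m(ht),box=bt));qs=quad(blob(m(hs),box=bs)); print(nm,qt.tolist(),qs.tolist())
    for p in qt:
        w=plane(kt,p,z); e=proj(ks,w); j=np.argmin(np.linalg.norm(qs-e,axis=1)); x,g=tri(kt,p,ks,qs[j]); print(w.round(4),x.round(4),round(g,4),np.round(qs[j]-e,1))
dark=lambda h:(h[...,2]<45)
blade=lambda h:(h[...,1]<60)&(h[...,2]>70)
for nm,m in(("handle",dark),("blade",blade)):
    ct=blob(m(ht),box=(118,195,200,285) if nm=="handle" else (150,197,197,245)); cs=blob(m(hs),box=(420,157,448,230))
    rt=cv2.minAreaRect(ct); rs=cv2.minAreaRect(cs); print(nm,rt,rs, cv2.contourArea(ct))
    x,g=tri(kt,rt[0],ks,rs[0]); print(x.round(4),round(g,4),[plane(kt,p,.03).round(4).tolist() for p in cv2.boxPoints(rt)])
    zz=.04 if nm=="handle" else .021
    print(plane(kt,rt[0],zz).round(4))
E
```

```text
lid [[394.0, 216.0], [402.0, 301.0], [328.0, 306.0], [321.0, 222.0]] [[281.0, 206.0], [328.0, 254.0], [271.0, 295.0], [226.0, 241.0]]
[ 0.6273 -0.1895  0.091 ] [ 0.6274 -0.1911  0.0881] 0.0013 [-1.   1.1]
[ 0.4415 -0.2079  0.091 ] [ 0.4414 -0.209   0.0878] 0.0007 [-0.5  0.9]
[ 0.4266 -0.0487  0.091 ] [ 0.427  -0.0478  0.0907] 0.001 [ 0.8 -0.1]
[ 0.6102 -0.0291  0.091 ] [ 0.6108 -0.0286  0.0889] 0.0006 [0.6 0.5]
board [[191.0, 174.0], [234.0, 210.0], [154.0, 303.0], [111.0, 266.0]] [[399.0, 160.0], [445.0, 161.0], [455.0, 243.0], [402.0, 241.0]]
[0.7325 0.285  0.018 ] [0.7327 0.285  0.0163] 0.0005 [-0.3  0.5]
[0.6473 0.1778 0.018 ] [0.6485 0.1788 0.0115] 0.0001 [0.2 1.5]
[0.4237 0.3539 0.018 ] [0.4232 0.3547 0.0122] 0.0011 [-0.5  1.3]
[0.5072 0.461  0.018 ] [0.5064 0.4598 0.0171] 0.0017 [-1.1  0.4]
handle ((144.22616577148438, 254.2689666748047), (12.873534202575684, 46.98004150390625), 40.15599822998047) ((432.4390563964844, 176.45123291015625), (31.693851470947266, 10.049270629882812), 83.6598129272461) 485.0
[0.5356 0.3808 0.027 ] 0.0004 [[0.5022, 0.4248, 0.03], [0.588, 0.3597, 0.03], [0.569, 0.3353, 0.03], [0.4835, 0.4005, 0.03]]
[0.5344 0.3766 0.04  ]
blade ((172.11550903320312, 221.86309814453125), (15.333599090576172, 49.55952453613281), 40.15599822998047) ((435.32080078125, 207.72695922851562), (31.196613311767578, 13.319901466369629), 83.2901611328125) 638.5
[0.6161 0.3245 0.0106] 0.0011 [[0.579, 0.3689, 0.03], [0.6709, 0.2992, 0.03], [0.6478, 0.2701, 0.03], [0.5564, 0.3399, 0.03]]
[0.6149 0.3224 0.021 ]
```

```bash
python3 -m jog '1 50 35 0 7;1 50 35 0 7;1 50 35 0 7;1 50 35 0 7;1 50 35 0 7' && python3 -m jog '1 7 59.8 0 7;1 7 59.8 0 7;1 7 59.8 0 7;1 7 59.8 0 7;1 7 59.8 0 7' && python3 -m jog '1 7 59.8 0 7;1 7 59.8 0 7;1 7 59.8 0 7;1 7 59.8 0 7;1 7 59.8 0 7' && python3 -m jog '1 7 59.8 0 7;1 7 59.8 0 7;1 7 59.8 0 5;1 0 0 0 0;1 0 0 0 0'
python3 - <<'E'
from station import r
from h import *
s=r.sense(); c=r.capture("wrist"); c["pos"]=s["tcp_pos"];c["rot"]=s["ee_rot"]; np.save("pics/w1.npy",c,allow_pickle=True); cv2.imwrite("pics/w1.png",c["pixels"][:,:,::-1])
print(s["tcp_pos"],s["ee_rot"],s["joints"],c["fovy"],np.round(c["T_tool_cam"],3))
E
```

```text
time_s: 0.72
tcp_pos: [0.4513, -0.4156, 0.2302]
ee_rot: [[-0.589, -0.808, -0.001], [-0.808, 0.589, 0.0], [-0.0, 0.001, -1.0]]
wrist_force: [0.4, -0.4, -0.1]
gripper_width: 0.996
gripper_force: 0.0
time_s: 1.35
tcp_pos: [0.4848, -0.1162, 0.2303]
ee_rot: [[-0.019, -1.0, -0.0], [-1.0, 0.019, 0.0], [-0.0, 0.0, -1.0]]
wrist_force: [0.6, 0.1, -0.2]
gripper_width: 0.996
gripper_force: 0.0
time_s: 1.98
tcp_pos: [0.5197, 0.1828, 0.2303]
ee_rot: [[0.558, -0.83, -0.0], [-0.83, -0.558, -0.0], [-0.0, 0.0, -1.0]]
wrist_force: [1.2, -0.2, -0.5]
gripper_width: 1.003
gripper_force: 0.0
time_s: 2.6
tcp_pos: [0.5406, 0.3601, 0.2296]
ee_rot: [[0.795, -0.606, -0.002], [-0.606, -0.795, -0.001], [-0.0, 0.002, -1.0]]
wrist_force: [0.0, 0.3, 0.3]
gripper_width: 1.0
gripper_force: 0.0
[0.54058512 0.36013497 0.22961222] [[ 7.95209228e-01 -6.06333227e-01 -1.51721921e-03]
 [-6.06335017e-01 -7.95208089e-01 -1.39380149e-03]
 [-3.61396832e-04  2.02830694e-03 -9.99997878e-01]] [ 4.79078070e+01  2.45425848e+01  4.23950930e+00 -1.16949041e-02
 -6.98144572e+01  4.77128787e+00] 64.23760920697492 [[ 0.    -0.967 -0.255  0.07 ]
 [ 1.     0.    -0.    -0.   ]
 [ 0.    -0.255  0.967 -0.154]
 [ 0.     0.     0.     1.   ]]
```

View pics/w1.png

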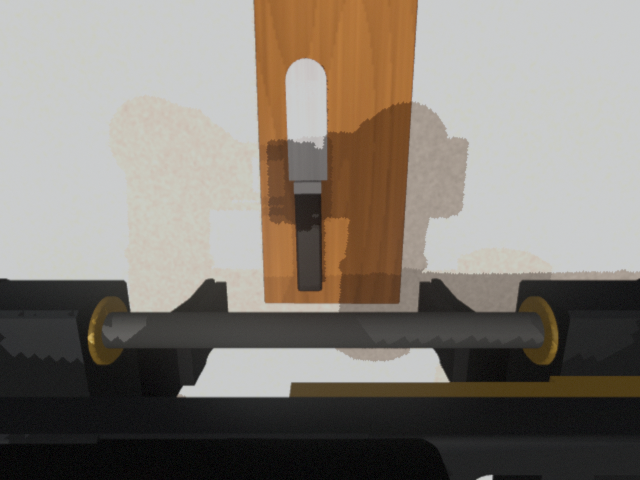

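The wrist view shows the knife whole: tip at about (306,59), handle from (308,182) to (309,291), with a little board beside it. Next I'll compute its axis, and triangulate the tip and handle end against the top view for height.

Run:
```python
from h import *
T,S,W=load("pics/top0.npy"),load("pics/scene0.npy"),load("pics/w1.npy")
M=np.eye(4);M[:3,:3]=W["rot"];M[:3,3]=W["pos"]; kw=cam(W,M);kt,ks=cam(T),cam(S)
h=hsv(W); b=(275,50,345,297)
cw=blob(((h[...,1]<90)|(h[...,2]<40)),box=(283,50,330,297))
hd=blob(h[...,2]<40,box=(285,192,335,297)); 
print(cv2.boundingRect(cw),cv2.boundingRect(hd))
bl=blob((h[...,1]<60)&(h[...,2]>120),box=(275,50,345,150)); rb=cv2.minAreaRect(bl); rh=cv2.minAreaRect(hd); print(rb,rh)
tip=bl[bl[:,0,1].argmin(),0]; tip=np.array([bl[bl[:,0,1]==tip[1],0,0].mean(),tip[1]])
P=plane(kw,tip,.021); print("tip",P)
for p in cv2.boxPoints(rh): print("handle top corner",plane(kw,p,.04).round(4))
x,y,w,hh=cv2.boundingRect(bl)
# axis from blade rows
m=np.zeros(h.shape[:2],np.uint8);cv2.drawContours(m,[bl],-1,1,-1)
A=[plane(kw,(np.flatnonzero(m[v]).mean(),v),.021) for v in range(y+25,y+hh-25,3)]; B=[plane(kw,(np.flatnonzero(m[v]).min(),v),.021) for v in range(y+25,y+hh-25,3)];C=[plane(kw,(np.flatnonzero(m[v]).max(),v),.021) for v in range(y+25,y+hh-25,3)]
d=np.mean(np.array(C)-B,0);print("blade w",np.hypot(*d[:2]))
# height by two views: tip
ht=hsv(T);bt=blob((ht[...,1]<60)&(ht[...,2]>70),box=(150,197,197,245))
e=proj(kt,P);q=bt[:,0].astype(float);ax=np.array([.63,-.77]);j=q[(q@ax).argmax()];print("top expects",e,"found",j,tri(kt,j,kw,tip))
hc=np.mean(cv2.boxPoints(rh),0);dt=cv2.minAreaRect(blob(ht[...,2]<45,box=(118,195,200,285)))[0];print("handle tri",tri(kt,dt,kw,rh[0]))
hx=plane(kw,rh[0],.04);u=P[:2]-hx[:2];print("handle ctr",hx,"dist",np.hypot(*u),"heading",np.degrees(np.arctan2(u[1],u[0])))
print("origin est",P[:2]-.14*u/np.hypot(*u),"board ctr",np.mean([[.7325,.285],[.6473,.1778],[.4237,.3539],[.5072,.461]],0))
```

```text
(285, 58, 43, 233) (305, 195, 16, 30)
((305.5, 103.5), (91.0, 41.0), 90.0) ((312.5, 209.5), (29.0, 15.0), 90.0)
tip [0.66245717 0.28572642 0.021     ]
handle top corner [0.5703 0.3572 0.04  ]
handle top corner [0.5621 0.3465 0.04  ]
handle top corner [0.541  0.3627 0.04  ]
handle top corner [0.5493 0.3736 0.04  ]
blade w 0.03562108163953861
top expects [188.69816078 202.43664529] found [187. 202.] (array([0.66069693, 0.28670975, 0.03233832]), np.float64(0.0002973879415416019))
handle tri (array([0.54478751, 0.37055013, 0.0293809 ]), np.float64(0.013297229015770698))
handle ctr [0.55578362 0.3599302  0.04      ] dist 0.12994401719095758 heading -34.82307117474257
origin est [0.54752847 0.36567261] board ctr [0.577675 0.319425]
```

```bash
python3 -m jog '1 0 0 -35 0;1 0 0 -35 0;1 0 0 0 0'
cat > k.py <<'E'
from station import r
from h import *
def snap(n):
    s=r.sense(); c=r.capture("wrist"); c["pos"]=s["tcp_pos"];c["rot"]=s["ee_rot"]; np.save(f"pics/{n}.npy",c,allow_pickle=True); cv2.imwrite(f"pics/{n}.png",c["pixels"][:,:,::-1])
def kwr(n):
    W=load(f"pics/{n}.npy"); M=np.eye(4);M[:3,:3]=W["rot"];M[:3,3]=W["pos"]; return W,cam(W,M)
E
python3 - <<'E'
from k import *
snap("w2"); R={}
for n in("w1","w2"):
    W,k=kwr(n); h=hsv(W)
    x0=proj(k,[.5475,.3657,.021]); notwood=((h[...,1]<110)|(h[...,2]<45)).astype(np.uint8)
    bb=(h[...,1]<60)&(h[...,2]>120); bl=blob(bb,box=(240,0,380,150 if n=="w1" else 200)); t=bl[:,0]; v=t[:,1].min(); tip=np.array([t[t[:,1]==v,0].mean(),v])
    m=np.zeros(h.shape[:2],np.uint8);cv2.drawContours(m,[bl],-1,1,-1)
    A=np.array([plane(k,(np.flatnonzero(m[i]).mean(),i),.021)[:2] for i in range(v+25,t[:,1].max()-15,2)]); d=A[0]-A[-1]; 
    V=np.polyfit(A[:,0],A[:,1],1)[0]; print(n,"tip",tip,plane(k,tip,.021),"heading",np.degrees(np.arctan(V)), "tool x heading",np.degrees(np.arctan2(W["rot"][1,0],W["rot"][0,0])))
    u=np.array([1,V])/np.hypot(1,V); print("origin",plane(k,tip,.021)[:2]-.14*u, "grip20",plane(k,tip,.021)[:2]-.12*u)
    R[n]=(k,tip)
print(tri(*R["w1"],*R["w2"]),W["pos"])
E
```

```text
time_s: 3.02
tcp_pos: [0.5398, 0.3575, 0.1581]
ee_rot: [[0.794, -0.608, -0.005], [-0.608, -0.794, -0.005], [-0.001, 0.007, -1.0]]
wrist_force: [0.2, -0.8, 0.4]
gripper_width: 1.0
gripper_force: 0.0
w1 tip [305.5  58. ] [0.66245717 0.28572642 0.021     ] heading -36.98395573042645 tool x heading -37.32497288092137
origin [0.55062461 0.36994921] grip20 [0.56660069 0.35791739]
w2 tip [296.5  37. ] [0.66214678 0.28558218 0.021     ] heading -37.920631469013905 tool x heading -37.45923327140779
origin [0.55170598 0.37162188] grip20 [0.56748324 0.3593305 ]
(array([0.66338838, 0.28513987, 0.01568198]), np.float64(0.0001167288182104824)) [0.53975756 0.35751867 0.15806476]
```

View pics/w2.png

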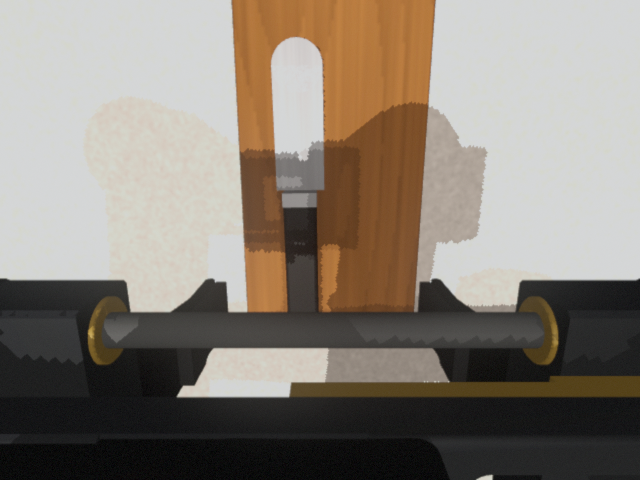

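```bash
python3 -m jog '1 27 1 -40 0;1 0 0 -40 0;1 0 0 -25 0;1 0 0 0 0;1 0 0 0 0'
python3 - <<'E'
from station import r
import numpy as np
s=r.sense();print(s["tcp_pos"].round(4),s["wrist_force"].round(2),s["joints"].round(1))
E
```

```text
time_s: 3.7
tcp_pos: [0.5696, 0.3622, 0.0584]
ee_rot: [[0.795, -0.606, 0.004], [-0.606, -0.795, 0.003], [0.001, -0.005, -1.0]]
wrist_force: [0.4, 0.1, -0.3]
gripper_width: 1.001
gripper_force: 0.0
[0.5696 0.3622 0.0584] [ 0.39  0.11 -0.3 ] [ 46.2  35.3  -3.7   0.1 -50.8   6.5]
```

```bash
python3 -m jog '1 0 0 0 0;1 0 0 0 0'; python3 -m jog '1 0 0 0 0;1 0 0 0 0'
```

```text
time_s: 3.95
tcp_pos: [0.5685, 0.3618, 0.057]
ee_rot: [[0.795, -0.606, 0.002], [-0.606, -0.795, 0.002], [0.0, -0.002, -1.0]]
wrist_force: [0.1, -0.4, -0.3]
gripper_width: 0.999
gripper_force: 0.0
time_s: 4.2
tcp_pos: [0.5681, 0.3614, 0.0557]
ee_rot: [[0.795, -0.606, 0.0], [-0.606, -0.795, 0.0], [0.0, -0.0, -1.0]]
wrist_force: [-0.5, 0.3, -0.1]
gripper_width: 0.996
gripper_force: 0.0
```

```bash
python3 -m jog '1 -1 -2 -12 0;1 0 0 -10 0;1 0 0 0 0;1 0 0 0 0;1 0 0 0 0'; python3 -m jog '1 0 0 -3 0;1 0 0 0 0;1 0 0 0 0'
```

```text
time_s: 4.82
tcp_pos: [0.5673, 0.3595, 0.0339]
ee_rot: [[0.795, -0.606, 0.001], [-0.606, -0.795, 0.0], [0.0, -0.001, -1.0]]
wrist_force: [0.1, 0.1, 0.2]
gripper_width: 0.999
gripper_force: 0.0
time_s: 5.2
tcp_pos: [0.5671, 0.3593, 0.0306]
ee_rot: [[0.795, -0.606, 0.0], [-0.606, -0.795, -0.0], [0.0, -0.0, -1.0]]
wrist_force: [-0.6, 1.0, 1.1]
gripper_width: 0.997
gripper_force: 0.0
```

Close and lift, then look.

```bash
python3 -m jog '0 0 0 -1 0;0 0 0 0 0;0 0 0 0 0;0 0 0 0 0;0 0 0 0 0'; python3 -m jog '0 0 0 0 0;0 0 0 0 0;0 0 0 10 0;0 0 0 30 0;0 0 0 40 0'; python3 -m jog '0 0 0 40 0;0 0 0 0 0;0 0 0 0 0'
python3 - <<'E'
from k import *
snap("w3");s=r.sense();print(s["tcp_pos"],s["moment"])
W,k=kwr("w3");h=hsv(W);bl=blob((h[...,1]<60)&(h[...,2]>120),box=(220,0,400,300));print(cv2.boundingRect(bl))
E
```

```text
time_s: 5.82
tcp_pos: [0.5671, 0.3593, 0.0296]
ee_rot: [[0.795, -0.606, 0.0], [-0.606, -0.795, 0.0], [-0.0, -0.0, -1.0]]
wrist_force: [0.2, -0.9, -0.1]
gripper_width: 0.517
gripper_force: 0.0
time_s: 6.45
tcp_pos: [0.5664, 0.3588, 0.1095]
ee_rot: [[0.795, -0.607, -0.002], [-0.607, -0.795, -0.002], [-0.001, 0.003, -1.0]]
wrist_force: [0.6, 0.8, -1.1]
gripper_width: 0.27
gripper_force: 29.9
time_s: 6.82
tcp_pos: [0.5663, 0.359, 0.149]
ee_rot: [[0.795, -0.607, -0.001], [-0.607, -0.795, -0.0], [-0.001, 0.001, -1.0]]
wrist_force: [-0.5, -0.1, -2.3]
gripper_width: 0.27
gripper_force: 29.9
[0.56613387 0.35865785 0.14808293] [-0.08544708  0.13700228 -0.01375593]
(275, 6, 93, 264)
```

View pics/w3.png

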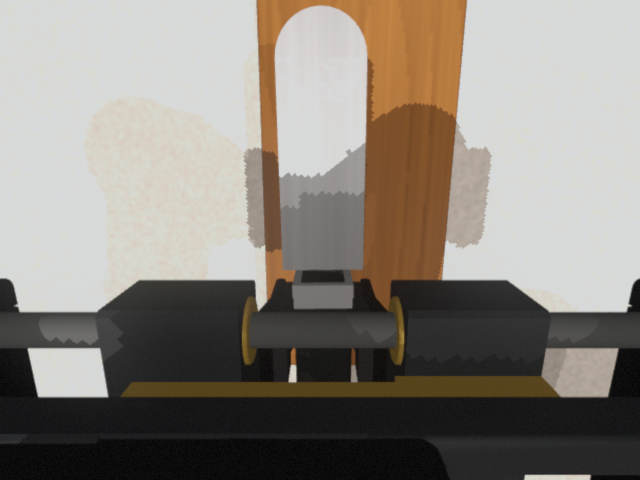

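Gripped centrally, with the blade tip at (321,6). Now I'll swing to a stand-off in front of the slot.

```bash
python3 -m jog '0 -13 -36 0 -9.4;0 -13 -36 0 -9.4;0 -13 -36 0 -9.4;0 -13 -36 0 -9.4;0 -13 -36 0 -9.2'; python3 -m jog '0 0 0 0 0;0 0 0 0 0;0 0 0 0 0'; python3 -m jog '0 0 0 0 0;0 0 0 0 0'
python3 - <<'E'
from k import *
snap("w4");c=r.capture("scene");np.save("pics/s4.npy",c,allow_pickle=True);s=r.sense();print(s["tcp_pos"],s["moment"],s["joints"].round(1))
W,k=kwr("w4");print("yaw",np.degrees(np.arctan2(W["rot"][1,0],W["rot"][0,0])))
M=np.array(W["T_tool_cam"]);kt=(k[0],k[1],k[2],M[:3,3],M[:3,:3])
for z in(-.01,.0,.01,.02): print("expected tip px for tool z",z,proj(kt,[.12,0,z]))
c=c["pixels"];cv2.imwrite("pics/v4.png",np.hstack([W["pixels"][:,:,::-1][:330],]))
E
```

```text
time_s: 7.5
tcp_pos: [0.5007, 0.1776, 0.148]
ee_rot: [[0.097, -0.995, -0.003], [-0.995, -0.097, -0.002], [0.002, 0.003, -1.0]]
wrist_force: [0.4, -0.7, -2.1]
gripper_width: 0.273
gripper_force: 29.9
time_s: 7.88
tcp_pos: [0.5023, 0.18, 0.149]
ee_rot: [[0.103, -0.995, -0.0], [-0.995, -0.103, -0.0], [0.0, 0.001, -1.0]]
wrist_force: [0.7, 0.1, -1.5]
gripper_width: 0.277
gripper_force: 29.9
time_s: 8.12
tcp_pos: [0.5021, 0.1797, 0.1493]
ee_rot: [[0.103, -0.995, -0.0], [-0.995, -0.103, -0.0], [0.0, 0.0, -1.0]]
wrist_force: [-0.6, 0.1, -1.7]
gripper_width: 0.271
gripper_force: 29.9
[0.50206487 0.17954071 0.14945621] [-0.01800357  0.08634633  0.04097573] [ 37.1  17.5 -19.1  -0.  -53.4 -31.2]
yaw -84.09533715742062
expected tip px for tool z -0.01 [323.99489042 -13.54928685]
expected tip px for tool z 0.0 [323.90371158  -2.38290982]
expected tip px for tool z 0.01 [323.82461183   7.30417965]
expected tip px for tool z 0.02 [323.75533999  15.78767716]
```

View pics/v4.png

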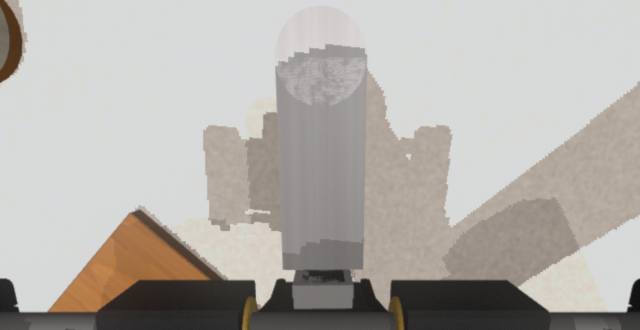

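Run:
```python
from h import *
u=np.array([.103,-.9947,0]);v=np.array([.9947,.103,0])
e0=np.array([.5186,-.0388,.088])  # red edge at lip side
for n in("top0","scene0"):
    C=load(f"pics/{n}.npy");k=cam(C);g=cv2.GaussianBlur(cv2.cvtColor(C["pixels"],cv2.COLOR_RGB2GRAY),(0,0),.5).astype(np.float32);sat=hsv(C)[...,1].astype(np.float32)
    print(n)
    D=np.arange(-6,34,2)
    P=[[proj(k,e0-u*d/1000+v*w) for d in D] for w in np.linspace(-.08,.08,17)]
    P=np.array(P,np.float32)
    G=cv2.remap(g,P[...,0],P[...,1],1);X=cv2.remap(sat,P[...,0],P[...,1],1)
    print(D);print(np.median(G,0).round(0).astype(int));print(np.median(X,0).round(0).astype(int))
```

```text
top0
[-6 -4 -2  0  2  4  6  8 10 12 14 16 18 20 22 24 26 28 30 32]
[ 52  52  52  54  67  92 107 112 113 112 110 110 110 110 111 112 114 114
 114 114]
[208 205 205 206 161  68  19   7   4   8  22  31  31  31  29  19   6   2
   2   2]
scene0
[-6 -4 -2  0  2  4  6  8 10 12 14 16 18 20 22 24 26 28 30 32]
[ 51  51  50  50  58  80  99 104 104 105 112 122 124 125 125 125 125 124
 124 124]
[196 199 201 207 185  90  18   6   8  10   8   6   5   5   5   8   8   8
   9   8]
```

```bash
python3 -m jog '0 0 0 -30 0;0 0 0 -20 0;0 0 0 -9 0;0 0 0 0 0;0 0 0 0 0'; python3 -m jog '0 2 -20 0 0;0 2 -20 0 0;0 2 -15 0 0;0 2 -8 0 0;0 0 0 0 0';python3 -m jog '0 0 0 0 0;0 0 0 0 0;0 0 0 0 0'
python3 - <<'E'
from k import *
s=r.sense();print(s["tcp_pos"].round(4),s["wrist_force"].round(2))
c=r.capture("scene");t=r.capture("top");
a=c["pixels"][190:290,250:380,::-1];b=t["pixels"][190:320,250:380,::-1]
f=lambda i:cv2.convertScaleAbs(cv2.resize(i,(400,400),interpolation=cv2.INTER_CUBIC),alpha=1.8)
cv2.imwrite("pics/v5.png",np.hstack([f(a),f(b)]))
E
```

```text
time_s: 8.85
tcp_pos: [0.5027, 0.1797, 0.0914]
ee_rot: [[0.102, -0.995, 0.002], [-0.995, -0.102, 0.001], [-0.001, -0.002, -1.0]]
wrist_force: [-0.7, 0.5, -1.1]
gripper_width: 0.27
gripper_force: 29.9
time_s: 9.48
tcp_pos: [0.5103, 0.1156, 0.0906]
ee_rot: [[0.101, -0.995, 0.0], [-0.995, -0.101, 0.0], [-0.0, -0.0, -1.0]]
wrist_force: [0.4, 0.3, -1.8]
gripper_width: 0.273
gripper_force: 29.9
time_s: 9.85
tcp_pos: [0.51, 0.1167, 0.0905]
ee_rot: [[0.103, -0.995, 0.0], [-0.995, -0.103, 0.0], [-0.0, -0.0, -1.0]]
wrist_force: [1.0, 0.4, -1.3]
gripper_width: 0.273
gripper_force: 29.9
[0.51   0.1167 0.0905] [ 0.99  0.39 -1.3 ]
```

View pics/v5.png

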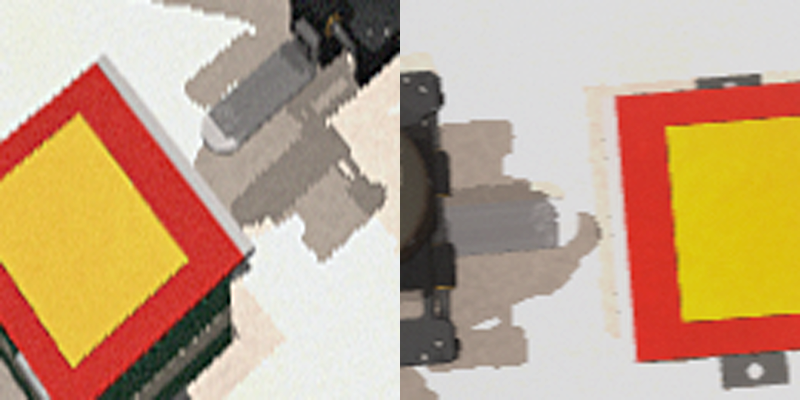

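The knife is lined up with the middle of the lip, tip about 22 mm short of it (blade at about (215,135) in the left crop). Inserting slowly.

```bash
python3 -m jog '0 1 -10 0 0;0 1 -8 0 0;0 0 0 0 0;0 0 0 0 0'; python3 -m jog '0 0.5 -4 0 0;0 0.5 -4 0 0;0 0 0 0 0';  python3 -m jog '0 0.5 -5 0 0;0 0 0 0 0;0 0 0 0 0'
```

```text
time_s: 10.45
tcp_pos: [0.5122, 0.0981, 0.0906]
ee_rot: [[0.102, -0.995, 0.0], [-0.995, -0.102, 0.0], [-0.0, -0.0, -1.0]]
wrist_force: [0.4, 0.7, -0.9]
gripper_width: 0.275
gripper_force: 29.9
time_s: 10.82
tcp_pos: [0.513, 0.09, 0.0905]
ee_rot: [[0.102, -0.995, -0.0], [-0.995, -0.102, -0.0], [0.0, 0.0, -1.0]]
wrist_force: [0.1, 1.1, -2.4]
gripper_width: 0.272
gripper_force: 29.9
time_s: 11.2
tcp_pos: [0.5136, 0.0852, 0.0905]
ee_rot: [[0.102, -0.995, 0.0], [-0.995, -0.102, -0.0], [0.0, -0.0, -1.0]]
wrist_force: [-0.3, -0.8, -1.6]
gripper_width: 0.274
gripper_force: 29.9
```

```bash
python3 -m jog '0 0.6 -6 0 0;0 0 0 0 0;0 0 0 0 0'; python3 -m jog '0 0 0 2 0;0 0 0 2 0;0 0 0 2 0;0 0 0 0 0'; python3 -m jog '0 0 0 3 0;0 0 0 3 0;0 0 0 3 0;0 0 0 0 0'
```

```text
time_s: 11.58
tcp_pos: [0.5142, 0.0792, 0.0906]
ee_rot: [[0.102, -0.995, 0.0], [-0.995, -0.102, -0.0], [0.0, -0.0, -1.0]]
wrist_force: [-0.7, -0.9, -2.3]
gripper_width: 0.271
gripper_force: 29.9
time_s: 12.08
tcp_pos: [0.5141, 0.0793, 0.0965]
ee_rot: [[0.102, -0.995, -0.0], [-0.995, -0.102, 0.0], [-0.0, 0.0, -1.0]]
wrist_force: [1.0, -0.6, -2.9]
gripper_width: 0.273
gripper_force: 29.9
time_s: 12.58
tcp_pos: [0.514, 0.0793, 0.1058]
ee_rot: [[0.102, -0.995, -0.0], [-0.995, -0.102, 0.0], [-0.0, 0.0, -1.0]]
wrist_force: [0.5, -0.1, -3.9]
gripper_width: 0.272
gripper_force: 29.9
```

```bash
cat > lid.py <<'E'
from k import *
def red(h): return ((h[...,0]<7)|(h[...,0]>173))&(h[...,1]>150)&(h[...,2]>40)
H=np.array([.5354,-.2014]);u=np.array([.103,-.9947]);v=np.array([.9947,.103])
def lid():
    S=r.capture("scene");T=r.capture("top");ks,kt=cam(S),cam(T)
    qs=quad(blob(red(hsv(S)),box=(180,90,390,330)));qt=quad(blob(red(hsv(T)),box=(270,170,460,340)))
    if len(qs)<4 or len(qt)<4: print("few",qs,qt);return
    best=[]
    for i,p in enumerate(qt):
        # lip corners are those with smaller image column in top; match by least gap
        c=[(tri(kt,p,ks,q)) for q in qs]; x,g=min(c,key=lambda a:a[1]+(abs(a[0][2]-.15)>.2)); d=x[:2]-H; print(p,x.round(3),"gap",round(g,4),"along",round(d@u,3),"ang",round(np.degrees(np.arctan2(x[2]-.09,-d@u)),1))
if __name__=="__main__": lid()
E
python3 lid.py
```

```text
[394. 216.] [ 0.627 -0.191  0.088] gap 0.0013 along -0.001 ang -67.7
[403. 301.] [ 0.442 -0.21   0.089] gap 0.0003 along -0.001 ang -43.9
[328. 306.] [ 0.427 -0.048  0.103] gap 0.0004 along -0.164 ang 4.6
[321. 220.] [ 0.613 -0.029  0.101] gap 0.0 along -0.163 ang 3.9
```

The lid follows the blade at about 4.3°, which matches the lift, so there is no slip. Continue along an arc around the hinge.

```bash
python3 -m jog '0 0.2 -2.2 7.5 0;0 0.2 -2.2 7.5 0;0 0.2 -1.6 6.8 0;0 0.2 -1.6 6.8 0;0 0 0 0 0'; python3 -m jog '0 0.2 -2.1 6.6 0;0 0.2 -2.1 6.6 0;0 0.3 -2.7 6.4 0;0 0.3 -2.7 6.4 0;0 0 0 0 0'; python3 -m jog '0 0 0 0 0;0 0 0 0 0;0 0 0 0 0'; python3 lid.py
```

```text
time_s: 13.3
tcp_pos: [0.5153, 0.0716, 0.135]
ee_rot: [[0.102, -0.995, 0.001], [-0.995, -0.102, 0.0], [-0.0, -0.001, -1.0]]
wrist_force: [-0.6, 0.2, -3.0]
gripper_width: 0.275
gripper_force: 29.9
time_s: 13.92
tcp_pos: [0.5161, 0.0618, 0.1608]
ee_rot: [[0.102, -0.995, 0.001], [-0.995, -0.102, -0.0], [0.0, -0.001, -1.0]]
wrist_force: [-1.0, 0.9, -3.5]
gripper_width: 0.277
gripper_force: 29.9
time_s: 14.3
tcp_pos: [0.516, 0.0619, 0.1602]
ee_rot: [[0.102, -0.995, -0.0], [-0.995, -0.102, -0.0], [0.0, 0.0, -1.0]]
wrist_force: [-0.3, -0.1, -0.9]
gripper_width: 0.275
gripper_force: 29.9
[395. 216.] [ 0.629 -0.192  0.085] gap 0.0006 along 0.0 ang -91.5
[404. 300.] [ 0.444 -0.213  0.085] gap 0.0006 along 0.002 ang -109.5
[337. 306.] [ 0.427 -0.065  0.158] gap 0.0012 along -0.147 ang 24.8
[329. 215.] [ 0.613 -0.045  0.159] gap 0.0004 along -0.147 ang 25.1
```

The lid is at 25°, beyond 0.25 rad, on the blade alone. Continuing the arc.

```bash
python3 -m jog '0 0.7 -6.4 12.4 0;0 0.8 -7.6 11.8 0;0 0.9 -8.4 11 0;0 1 -9.5 10.3 0;0 0 0 0 0'; python3 -m jog '0 1 -10.3 9.5 0;0 1.1 -11 8.5 0;0 1.2 -11.8 7.5 0;0 1.3 -12.4 6.4 0;0 0 0 0 0'; python3 -m jog '0 0 0 0 0;0 0 0 0 0'; python3 lid.py
```

```text
time_s: 15.02
tcp_pos: [0.5203, 0.0294, 0.2072]
ee_rot: [[0.102, -0.995, 0.003], [-0.995, -0.102, 0.0], [0.0, -0.003, -1.0]]
wrist_force: [-0.3, -0.2, -2.0]
gripper_width: 0.27
gripper_force: 29.9
time_s: 15.65
tcp_pos: [0.5246, -0.0165, 0.2386]
ee_rot: [[0.101, -0.995, 0.002], [-0.995, -0.101, -0.001], [0.001, -0.002, -1.0]]
wrist_force: [0.1, 0.0, -2.2]
gripper_width: 0.271
gripper_force: 29.9
time_s: 15.9
tcp_pos: [0.5239, -0.0153, 0.2375]
ee_rot: [[0.103, -0.995, -0.0], [-0.995, -0.103, -0.0], [0.0, 0.0, -1.0]]
wrist_force: [0.8, 0.6, -1.5]
gripper_width: 0.271
gripper_force: 29.9
[377. 215.] [ 0.609 -0.132  0.212] gap 0.0083 along -0.062 ang 63.2
[404. 295.] [ 0.453 -0.213  0.099] gap 0.0025 along 0.003 ang 111.6
[398. 301.] [ 0.44  -0.207  0.076] gap 0.0062 along -0.004 ang -73.5
[384. 301.] [ 0.437 -0.15   0.238] gap 0.0011 along -0.061 ang 67.6
```

```bash
python3 -m jog '0 1.3 -12.9 5.3 0;0 1.3 -13.3 4.2 0;0 1.4 -13.6 3.1 0;0 1.4 -13.9 1.8 0;0 0 0 0 0'; python3 -m jog '0 1.4 -13.9 0.6 0;0 1.4 -13.9 -0.6 0;0 1.4 -13.9 -1.8 0;0 0 0 0 0;0 0 0 0 0'
python3 - <<'E'
from k import *
from lid import red
c=r.capture("scene");t=r.capture("top");print(r.sense()["tcp_pos"].round(4))
cv2.imwrite("pics/v6.png",cv2.convertScaleAbs(np.hstack([c["pixels"][60:360,140:460,::-1],t["pixels"][120:420,230:550,::-1]]),alpha=1.6))
E
```

```text
time_s: 16.62
tcp_pos: [0.5296, -0.0706, 0.2523]
ee_rot: [[0.1, -0.995, 0.0], [-0.995, -0.1, -0.001], [0.001, -0.0, -1.0]]
wrist_force: [-0.1, -0.3, -1.9]
gripper_width: 0.273
gripper_force: 29.9
time_s: 17.25
tcp_pos: [0.5335, -0.111, 0.2501]
ee_rot: [[0.102, -0.995, -0.0], [-0.995, -0.102, -0.0], [0.0, 0.0, -1.0]]
wrist_force: [-0.7, -0.3, -2.5]
gripper_width: 0.268
gripper_force: 29.9
[ 0.5336 -0.1106  0.2502]
```

View pics/v6.png

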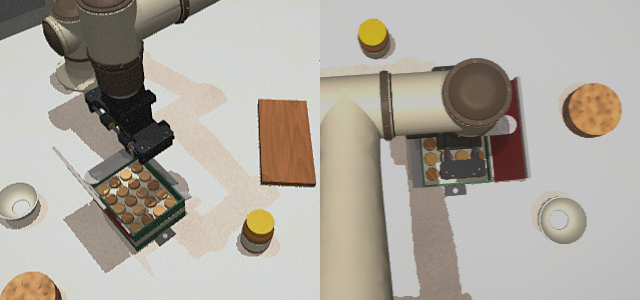

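The lid leans past upright, at about 100°: its dark red underside shows at (512,130) in the right half. Bystanders are untouched. Retreating and carrying the knife back over the board.

```bash
python3 -m jog '0 -2 20 0 0;0 -5 50 0 0;0 -5 50 0 0;0 -5 50 0 0;0 -5 50 0 0'; python3 -m jog '0 12 44 0 9.4;0 12 44 -15 9.4;0 12 44 -20 9.4;0 12 44 -25 9.4;0 12 42 -35 9.2';python3 -m jog '0 0 0 0 0;0 0 0 0 0;0 0 0 0 0'
python3 - <<'E'
from k import *
snap("w7");s=r.sense();print(s["tcp_pos"],s["moment"])
W,k=kwr("w7");h=hsv(W);bl=blob((h[...,1]<60)&(h[...,2]>110),box=(220,0,400,300));v=bl[:,0];print(cv2.boundingRect(bl),v[v[:,1]==v[:,1].min(),0].mean(),"yaw",np.degrees(np.arctan2(W["rot"][1,0],W["rot"][0,0])))
m=np.zeros(h.shape[:2],np.uint8);cv2.drawContours(m,[bl],-1,1,-1)
for y in(60,120,180,240,260):
    x=np.flatnonzero(m[y]);print(y,x.min(),x.max())
E
```

```text
time_s: 17.98
tcp_pos: [0.5112, 0.1112, 0.2505]
ee_rot: [[0.103, -0.995, 0.001], [-0.995, -0.103, 0.0], [-0.0, -0.001, -1.0]]
wrist_force: [0.3, -0.5, -1.8]
gripper_width: 0.269
gripper_force: 29.9
time_s: 18.6
tcp_pos: [0.5723, 0.3298, 0.1555]
ee_rot: [[0.799, -0.601, 0.003], [-0.601, -0.799, 0.002], [0.001, -0.003, -1.0]]
wrist_force: [0.7, -0.3, -1.3]
gripper_width: 0.274
gripper_force: 29.9
time_s: 18.98
tcp_pos: [0.572, 0.3269, 0.1569]
ee_rot: [[0.795, -0.607, 0.002], [-0.607, -0.795, 0.001], [0.001, -0.002, -1.0]]
wrist_force: [-1.1, -0.6, -1.7]
gripper_width: 0.272
gripper_force: 29.9
[0.57196242 0.32678176 0.15698447] [-0.0064462   0.08869128  0.01364824]
(220, 0, 180, 281) 309.5 yaw -37.386196729053125
60 220 367
120 220 366
180 220 364
240 220 362
260 220 362
```

```bash
python3 -m jog '0 0 0 -40 0;0 0 0 -40 0;0 0 0 -25 0;0 0 0 -10 0;0 0 0 0 0'; python3 -m jog '0 0 0 0 0;0 0 0 0 0;0 0 0 0 0';  python3 -m jog '0 0 0 0 0;0 0 0 0 0'
```

```text
time_s: 19.65
tcp_pos: [0.5719, 0.3271, 0.0408]
ee_rot: [[0.795, -0.607, 0.001], [-0.607, -0.795, 0.0], [0.0, -0.001, -1.0]]
wrist_force: [0.2, 0.2, -1.1]
gripper_width: 0.272
gripper_force: 29.9
time_s: 20.02
tcp_pos: [0.5718, 0.3276, 0.0409]
ee_rot: [[0.795, -0.606, 0.001], [-0.606, -0.795, 0.001], [0.0, -0.001, -1.0]]
wrist_force: [0.7, 0.2, -1.6]
gripper_width: 0.27
gripper_force: 29.9
time_s: 20.27
tcp_pos: [0.5715, 0.3273, 0.0402]
ee_rot: [[0.795, -0.606, 0.0], [-0.606, -0.795, -0.0], [0.0, -0.0, -1.0]]
wrist_force: [-0.7, -1.2, -1.7]
gripper_width: 0.273
gripper_force: 29.9
```

```bash
python3 -m jog '0 0 0 -5 0;0 0 0 -3 0;0 0 0 0 0;0 0 0 0 0;0 0 0 0 0'; python3 -m jog '0 0 0 -1 0;0 0 0 0 0;0 0 0 0 0';  python3 -m jog '0 0 0 -1 0;0 0 0 0 0;0 0 0 0 0'
```

```text
time_s: 20.9
tcp_pos: [0.5716, 0.3274, 0.0323]
ee_rot: [[0.795, -0.606, 0.0], [-0.606, -0.795, 0.0], [0.0, -0.0, -1.0]]
wrist_force: [-0.1, 0.2, -1.5]
gripper_width: 0.274
gripper_force: 29.9
time_s: 21.28
tcp_pos: [0.5716, 0.3273, 0.0311]
ee_rot: [[0.795, -0.606, -0.0], [-0.606, -0.795, -0.0], [0.0, 0.0, -1.0]]
wrist_force: [-0.8, 0.4, -1.8]
gripper_width: 0.274
gripper_force: 29.9
time_s: 21.65
tcp_pos: [0.5716, 0.3273, 0.0301]
ee_rot: [[0.795, -0.606, 0.0], [-0.606, -0.795, -0.0], [0.0, 0.0, -1.0]]
wrist_force: [0.2, 0.0, -0.4]
gripper_width: 0.276
gripper_force: 29.9
```

Contact is beginning, so release, rise and check.

```bash
python3 -m jog '0.5 0 0 0 0;1 0 0 0 0;1 0 0 0 0;1 0 0 0 0;1 0 0 0 0'; python3 -m jog '1 0 0 0 0;1 0 0 10 0;1 0 0 40 0;1 0 0 50 0;1 -20 20 50 0'; python3 -m jog '1 -20 20 50 0;1 0 0 0 0;1 0 0 0 0;1 0 0 0 0';python3 - <<'E'
from k import *
snap("w8");c=r.capture("scene");W=load("pics/w8.npy")
cv2.imwrite("pics/v8.png",cv2.convertScaleAbs(np.hstack([c["pixels"][100:400,80:480,::-1],W["pixels"][0:300,120:520,::-1]]),alpha=1.4))
E
```

```text
time_s: 22.28
tcp_pos: [0.5716, 0.3273, 0.0302]
ee_rot: [[0.795, -0.606, 0.0], [-0.606, -0.795, 0.0], [0.0, -0.0, -1.0]]
wrist_force: [0.6, 0.9, -0.3]
gripper_width: 0.756
gripper_force: 0.0
time_s: 22.9
tcp_pos: [0.5522, 0.3464, 0.1823]
ee_rot: [[0.794, -0.608, 0.001], [-0.608, -0.794, 0.0], [0.001, -0.001, -1.0]]
wrist_force: [0.6, 0.6, -0.1]
gripper_width: 1.0
gripper_force: 0.0
time_s: 23.4
tcp_pos: [0.5313, 0.3664, 0.2286]
ee_rot: [[0.795, -0.607, -0.002], [-0.607, -0.795, -0.002], [-0.0, 0.003, -1.0]]
wrist_force: [0.4, 0.7, 0.4]
gripper_width: 1.001
gripper_force: 0.0
```

View pics/v8.png

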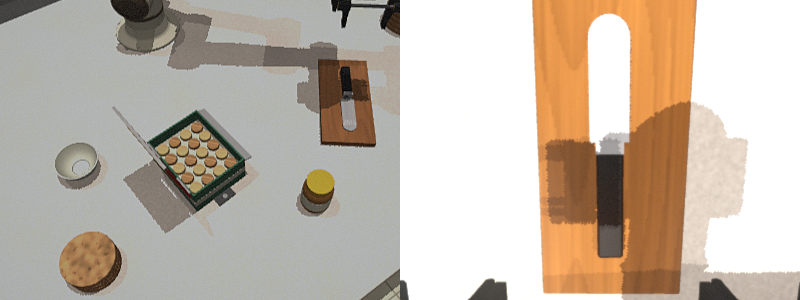

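The lid stands open past upright. The knife lies flat and central on the board, tip at (608,15) and handle end at (610,257) in the right half. The bystanders are in place and the gripper is clear.

```bash
python3 -c "
from station import r
print(r.finish_job())"
```

```text
the job is handed in; nothing more can be done
None
```

The job is handed in: the knife levered the lid up and pushed it to about 100° (past upright), where it stayed, and the knife lies flat on its board with the bystanders unmoved in the last pictures; no verdict came back.

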